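Exchange the used vial that stands behind two buffer bottles

TASK

The green-capped vial behind the two buffer bottles in the grey storage tray is used up: first lift the red and the green bottle out and stand both on the blue side board, then put the green-capped vial upright into the yellow discard tray. Stand the fresh black-capped vial in its place on the round mark, and last put each bottle back on the square where it stood at the start. Keep everything upright and leave the jar and the amber bottle where they are.

Things in the scene. Friction and masses are not known exactly. Their poses are not given: they have to be found in the camera images.
- red_bottle: Red (pink) plastic buffer bottle, white cap, loose, 0.19 kg; square body 54 x 54 mm, sides vertical to about 85 mm, then shoulders, 120 mm high in all (cap 30 mm wide above 100 mm). Origin: centre of its underside, z up; x, y square to its faces. Starts on one of the two square marks of the storage tray, faces within 0.08 rad of parallel to the tray's sides, and must come back there.
- green_bottle: Green plastic buffer bottle with white cap, loose, same shape and size as the red one (54 x 54 x 120 mm). Origin: centre of its underside, z up. At the start it stands on the other square mark of the storage tray; it must come back there.
- used_vial: Used sample vial: white round vial with a green cap, loose, 24 mm across, 46 mm high. Origin: centre of its underside, z up. At the start it stands on the round mark of the storage tray, close behind the two bottles, which leave no room for a gripper.
- fresh_vial: Fresh sample vial: white round vial with a black cap, loose, 22 mm across, 40 mm high. Origin: centre of its underside, z up. Stands on the bench at the right (-y) at the start.
- storage_tray: Grey low storage tray, fixed, 150 (x) x 200 (y) mm; floor 12 mm above the bench, rim 18 mm high, 5 mm thick. Origin: centre of its underside; x away from the robot (tray yaw within 0.2 rad), y left. Dark marks on its floor: two 64 mm squares centred at x = -22, y = +37 and -37 mm; a round one, 38 mm across, at x = +30, y = 0 mm.
- side_board: Blue flat side board, fixed, 180 (x) x 120 (y) mm, 12 mm thick, free at the start, to the left (+y) of the storage tray. Origin: centre of its underside, x along its long side, pointing away from the robot (within 0.1 rad); room for both bottles 80 mm apart along x.
- discard_tray: Yellow open discard tray, fixed, empty, 90 x 90 mm outside, floor 12 mm above the bench, rim 20 mm high and 5 mm thick. Origin: centre of its underside, x and y along its sides. At the right (-y) of the storage tray; it and the fresh vial may have changed places (one nearer the robot, one farther).
- jar: Bystander: white round reagent jar with red lid, loose, 59 mm across, 82 mm high, behind the storage tray. Origin: centre of its underside. Not to be moved.
- amber_bottle: Bystander: amber glass reagent bottle with white cap, loose, 60 mm across, 138 mm high, behind the storage tray. Origin: centre of its underside. Not to be moved.
Not all that is in view belongs to the job. Several things look just like the fresh_vial: the one meant starts farthest to the robot's left.

How it is judged:
On the way, in this order (a step that is already met when the one before it is completed fails the run):
1. both bottles stand released on the side board (x of red_bottle in the frame of side_board between -0.088 and 0.088 m and y of red_bottle in the frame of side_board between -0.058 and 0.058 m and z of red_bottle in the frame of side_board between 0.008 and 0.018 m and linear speed of each of red_bottle, green_bottle below 0.03 m/s and angle between each of red_bottle, green_bottle's own z axis and vertical below 0.15 rad and contact force between the fingers and red_bottle below 0.1 N and x of green_bottle in the frame of side_board between -0.088 and 0.088 m and y of green_bottle in the frame of side_board between -0.058 and 0.058 m and z of green_bottle in the frame of side_board between 0.008 and 0.018 m and contact force between the fingers and green_bottle below 0.1 N), for 0.2 s.
2. the used vial stands released in the discard tray (x of used_vial in the frame of discard_tray between -0.036 and 0.036 m and y of used_vial in the frame of discard_tray between -0.036 and 0.036 m and z of used_vial in the frame of discard_tray between 0.008 and 0.018 m and linear speed of used_vial below 0.03 m/s and angle between used_vial's own z axis and vertical below 0.15 rad and contact force between the fingers and used_vial below 0.1 N), for 0.2 s.
3. the fresh vial stands released on the round mark (x of fresh_vial in the frame of storage_tray between 0.018 and 0.042 m and y of fresh_vial in the frame of storage_tray between -0.012 and 0.012 m and z of fresh_vial in the frame of storage_tray between 0.008 and 0.018 m and linear speed of fresh_vial below 0.03 m/s and angle between fresh_vial's own z axis and vertical below 0.15 rad and contact force between the fingers and fresh_vial below 0.1 N), for 0.2 s.
At the end, for the whole second after the job is handed in: Each bottle stands upright within 15 mm of where it stood at the start; the green-capped vial stands upright on the floor of the discard tray; the black-capped vial stands upright on the storage tray within 12 mm (along each tray axis) of the round mark's centre; all at rest (distance of each of red_bottle, green_bottle from where it was at the start of the episode below 0.015 m and linear speed of each of red_bottle, green_bottle, used_vial, fresh_vial below 0.03 m/s and angle between each of red_bottle, green_bottle, used_vial, fresh_vial's own z axis and vertical below 0.15 rad and x of used_vial in the frame of discard_tray between -0.036 and 0.036 m and y of used_vial in the frame of discard_tray between -0.036 and 0.036 m and z of used_vial in the frame of discard_tray between 0.008 and 0.018 m and x of fresh_vial in the frame of storage_tray between 0.018 and 0.042 m and y of fresh_vial in the frame of storage_tray between -0.012 and 0.012 m and z of fresh_vial in the frame of storage_tray between 0.008 and 0.018 m); the robot touches nothing.
It fails at once if a bottle or a vial is tipped over (more than 0.6 rad) (angle between any of red_bottle, green_bottle, used_vial, fresh_vial's own z axis and vertical above 0.6 rad).
It fails at once if the jar or the amber bottle is moved by more than 20 mm or tipped (distance of any of jar, amber_bottle from where it was at the start of the episode above 0.02 m or angle between any of jar, amber_bottle's own z axis and vertical above 0.3 rad).
It also fails if it takes over 99 s, if anything falls off the work surface, if the arm or the gripper's body presses on something with over 40 N, if the wrist force passes 120 N, or if a joint passes its speed limit or range.

ROBOT

A 6-joint arm with a two-finger parallel gripper is mounted at the origin on a cart in front of the work surface, level with it; the furniture and walls round the work are solid. World frame = base frame: x ahead of the robot, y to its left, z up, the work surface at z = 0. Lengths are in m, angles in rad, forces in N, time in s.
With the tool pointing down it reaches from about 0.35 to 0.8 m from the base axis. Payload 7.3 kg.
Tool frame: the origin (TCP) lies between the finger pads; the fingertips stand 25 mm ahead of it and the grasp point (between the pads) lies 6 mm ahead of it (r.tip_extent is the distance from the TCP to the fingertips, in m); z points along the fingers, y is the line along which they close (so a half turn about z gives the same grasp; the last joint's range is limited). The gripper opens to 85 mm and grips with 20 to 120 N. Pads are 22 mm wide; open, the fingers measure 114 mm over their backs; the gripper's body (76 mm by 85 mm) begins 54 mm behind the grasp point. The pads swing forward as they close: fully open they stand 13 mm farther back than shut.
Start: joints at [-1.322, 0.342, 1.524, -0, 1.275, -0.146], TCP at [0.202, -0.485, 0.234] pointing down, gripper open.
Joint ranges: [-2.53, 2.53], [-0.77, 2.02], [0.04, 2.7], [-1, 4.14], [0.28, 2.66], [-3.11, 3.11]. Speed limits (rad/s): [2.57, 2.57, 3.14, 3.14, 3.14, 3.14].

INTERFACE

Orientations are given as a unit quaternion [x, y, z, w].
In Python, from workcell import r, command_gripper, optics gives the robot as it stands. The module is installed in compiled form; this text tells all that it offers. Calls block until the motion is done:
- r.reach(position, orientation): joint-space move of the TCP to a pose.
- r.move_straight(position, orientation=None, speed=0.15, max_force=None): straight line of the TCP; orientation=None keeps the orientation; speed is the mean speed in m/s. With max_force (N) it stops when the force on the tool has changed by that much, and returns True; else False.
- r.movej(angles): joint-space move.
- command_gripper(opening, force=None): finger opening in m; force is the grip in N (None keeps the last); returns when the fingers have stopped.
- r.hold(seconds).
- r.solve_ik(position, orientation): joint angles nearest the present ones, or None.
- r.read_state(): the state.
- optics.get_image(name): name is "scene" or "top"; returns (picture, depth): 384x512x3 uint8, red, green, blue; 384x512 float32, m along the optical axis (not along the pixel's ray), 0 where there is no reading.
- optics.camera_model(name): a dict with "K" (3x3 intrinsics, pixels), "R" (3x3) and "t" (3): a world point X has camera coordinates R X + t. Camera axes: x right, y down, z forward; pixel columns grow to the right and rows downward; lengths in m; the calibration is good to about 2 mm. A picture is of the moment at which its call begins. camera_model takes no time and is no camera call.
A pose or a line that the arm cannot do raises r.PlanningError and nothing moves.
- r.finish_job(): hands the job in; it is judged then, once.
The state is a dict: "time_s": time; "joint_positions": joint angles; "dq": joint speeds; "tau": joint torques, N m; "eef_pos": TCP position; "eef_rot": TCP orientation; "contact_force": force on the tool from outside, world axes, zero at the start; "torque": the same for the moment, N m; "grip_width": finger opening in m; "grip_force": force on a finger pad.
Only numpy, scipy, OpenCV 4.12 (cv2) and the standard library are available. Lean on these libraries where they do the work, as an engineer would, in place of code of your own. Each camera call takes 0.05 s, during which the arm holds its last target. There are 200 camera calls.

## Working session

There is one attempt and no reset: what is moved stays moved. The work goes in short steps, each a Python script; the robot and the scene stay as the last script left them, time stands still between calls to the robot, and variables do not carry over. Pictures are saved under pics/ and viewed, at most 14 in all, crops included, and the job is handed in when it is done.

```bash
mkdir -p pics
python3 - <<'E'
from workcell import r, optics
import cv2, numpy as np
for n in ("scene","top"):
    im,d=optics.get_image(n); np.savez(f"{n}0.npz",im=im,d=d)
    cv2.imwrite(f"pics/{n}0.png",cv2.resize(im[:,:,::-1],(800,600)))
    c=optics.camera_model(n); print(n,c["K"].round(1).tolist(),c["R"].round(3).tolist(),c["t"].round(3))
print(r.read_state()["time_s"],r.tip_extent,r.read_state()["eef_rot"])
E
```

```text
scene [[397.3, 0.0, 252.3], [0.0, 397.3, 193.7], [0.0, 0.0, 1.0]] [[-0.846, -0.533, -0.02], [-0.364, 0.604, -0.709], [0.39, -0.593, -0.705]] [0.439 0.306 0.879]
top [[421.0, 0.0, 259.7], [0.0, 421.0, 189.4], [0.0, 0.0, 1.0]] [[0.024, -0.999, 0.04], [-0.987, -0.03, -0.156], [0.157, -0.036, -0.987]] [-0.115  0.579  0.873]
0.1 0.025 [ 9.80580286e-01  1.96116897e-01 -3.78475940e-05 -6.81220845e-04]
```

View pics/scene0.png

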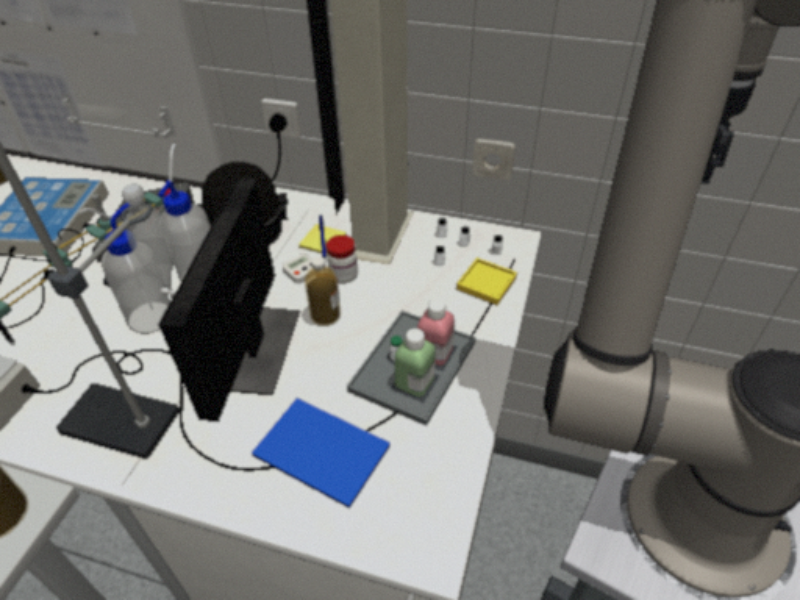

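View pics/top0.png

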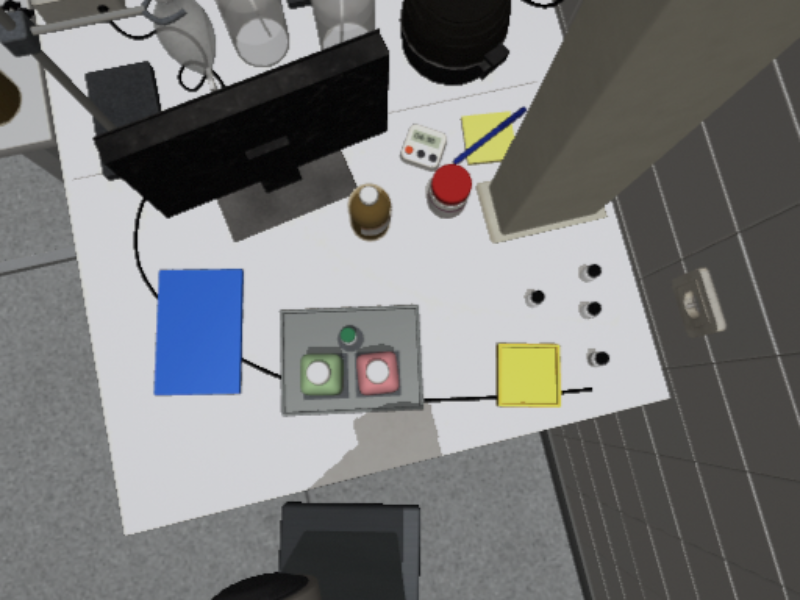

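Scene and top views: storage tray at top-view (350,360), with the green bottle (321,374), the red bottle (378,373) and the green-capped vial (348,336). Board is at (199,332), discard tray at (529,375), jar (450,188), amber bottle (370,210).
Candidates for the fresh vial are the black caps at (537,297), (594,271), (593,309) and (600,358). Left (+y) is image-left, so I choose (537,297). I'll check it in a crop together with the measurements.

```bash
cat > h.py <<'E'
import cv2, numpy as np
from workcell import r, command_gripper, optics
def cast(cam,uv,z):
    c=optics.camera_model(cam); R,t,K=map(np.array,(c["R"],c["t"],c["K"]))
    o=-R.T@t; d=R.T@np.linalg.inv(K)@np.array([uv[0],uv[1],1.]); return (o+d*(z-o[2])/d[2])
def blobs(im,lo,hi,amin=15):
    hsv=cv2.cvtColor(im,cv2.COLOR_RGB2HSV); m=cv2.inRange(hsv,lo,hi)
    m=cv2.morphologyEx(m,cv2.MORPH_CLOSE,np.ones((3,3)))
    cs,_=cv2.findContours(m,cv2.RETR_EXTERNAL,cv2.CHAIN_APPROX_NONE)
    return sorted([c for c in cs if cv2.contourArea(c)>=amin],key=cv2.contourArea,reverse=True)
def cen(c): M=cv2.moments(c); return np.array([M["m10"]/M["m00"],M["m01"]/M["m00"]])
def rect(cam,c,z):
    P=np.array([cast(cam,p[0],z)[:2] for p in c],np.float32)
    (x,y),(w,h),a=cv2.minAreaRect(P); a=(a+45)%90-45; return (round(x,4),round(y,4)),(round(w,4),round(h,4)),round(np.radians(a),3)
E
cat > m.py <<'E'
from h import *
T=np.load("top0.npz")["im"]; S=np.load("scene0.npz")["im"]
B=blobs
for n,im in (("top",T),("scene",S)):
    print(n,"board",rect(n,B(im,(105,150,60),(125,255,255))[0],.012))
    for c in B(im,(24,130,100),(34,255,255),60)[:3]: print(n," yellow",rect(n,c,.020),cen(c))
    print(n," amber/jar lid",[ (cast(n,cen(c),.082)[:2].round(4),cv2.contourArea(c)) for c in B(im,(172,170,80),(180,255,255),30)+B(im,(0,170,80),(4,255,255),30)])
    for c in B(im,(70,120,30),(90,255,160),8)[:3]: print(n," greencap",cast(n,cen(c),.058).round(4)[:2],cen(c),cv2.contourArea(c))
    for c in B(im,(40,50,60),(68,160,255),60)[:2]: print(n," greenbody",rect(n,c,.097),cen(c))
    for c in B(im,(170,60,60),(180,169,255),60)[:2]: print(n," redbody",rect(n,c,.097),cen(c))
    for c in B(im,(0,0,0),(180,255,55),8):
        if 12<cv2.contourArea(c)<120: print(n,"  black",cast(n,cen(c),.040).round(4)[:2],cen(c).round(1),cv2.contourArea(c))
# tray via top: grey
g=cv2.inRange(cv2.cvtColor(T,cv2.COLOR_RGB2HSV),(0,0,40),(180,60,140)); g[:190]=0;g[270:]=0;g[:,:175]=0;g[:,275:]=0
c=max(cv2.findContours(g,0,1)[0],key=cv2.contourArea); print("tray",rect("top",c,.018),cv2.boundingRect(c))
crop=np.hstack([cv2.resize(T[180:270,170:290],(480,360)),cv2.resize(T[160:265,310:410],(300,360))])
cv2.imwrite("pics/crop0.png",crop[:,:,::-1])
E
python3 m.py
```

```text
top board ((0.5291, 0.1934), (0.1774, 0.1194), np.float64(0.048))
top  yellow ((0.4791, -0.2786), (0.0865, 0.0899), np.float64(0.024)) [338.25958014 239.67899589]
top  amber/jar lid [(array([ 0.7366, -0.1565]), 448.0)]
top  greencap [ 0.5253 -0.0196] [222.18855219 213.69023569] 49.5
top  greenbody ((0.4684, 0.0092), (0.0502, 0.0528), np.float64(0.027)) [205.64973118 239.37177419]
top  redbody ((0.4724, -0.0622), (0.0531, 0.0521), np.float64(0.147)) [241.26262626 238.39175539]
top   black [1.026  0.0749] [190.5   1.6] 40.5
top   black [ 0.5036 -0.377 ] [385.1 228.9] 37.5
top   black [ 0.6294 -0.3683] [379.9 172.7] 37.5
top   black [ 0.574  -0.3673] [380.  197.1] 37.0
top   black [ 0.5886 -0.2862] [343.8 189.5] 36.0
top   black [ 0.4428 -0.1778] [294.5 254.7] 29.5
top   black [0.9679 0.3234] [81.4 19.7] 29.5
top   black [ 1.0448 -0.3007] [348.5   1.7] 28.5
top   black [ 0.6783 -0.0319] [230.7 146.5] 28.0
top   black [0.4766 0.0975] [167.1 235.6] 25.0
top   black [1.0025 0.363 ] [65.4  5.2] 20.0
top   black [0.8929 0.2279] [120.6  51.7] 17.0
scene board ((0.5283, 0.1981), (0.1773, 0.119
[... 176 characters left out ...]
float64(0.668)) [199.55985267 153.49539595]
scene  amber/jar lid [(array([ 0.7358, -0.1514]), 135.0)]
scene  greencap [ 0.5247 -0.0169] [253.28431373 217.84313725] 17.0
scene  greenbody ((0.4514, 0.0436), (0.0599, 0.1083), np.float64(0.561)) [263.49946063 232.41316073]
scene  redbody ((0.4681, -0.0492), (0.0555, 0.0711), np.float64(0.216)) [279.48602989 209.78037687]
scene   black [ 1.4473 -0.1304] [ 61.4 106.4] 72.5
scene   black [-0.0046 -0.1681] [474.8 268.3] 38.5
scene   black [0.1453 0.2299] [351.4 381.2] 31.0
scene   black [0.9936 0.3717] [ 17.7 248.6] 28.5
scene   black [1.1428 0.3147] [  2.9 212.3] 18.0
tray ((0.4938, -0.0229), (0.1509, 0.2162), np.float64(0.067)) (175, 195, 100, 72)
```

View pics/crop0.png

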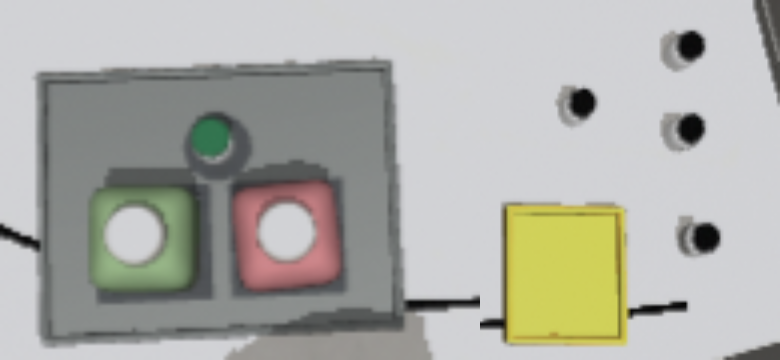

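The crop shows the green-capped vial on the round mark at (212,140), the green bottle cap at (135,235), the red at (287,230), and the chosen fresh vial well separated at top-view (343.8,189.5). Next I refine the tray from its corners and the bottles from their cap centres.

```bash
cat > m2.py <<'E'
from h import *
T=np.load("top0.npz")["im"]; S=np.load("scene0.npz")["im"]
px=lambda u,v:((u+.5)/4+170-.5,(v+.5)/4+180-.5)
C=np.array([cast("top",px(*p),.018)[:2] for p in [(40,73),(390,63),(403,325),(45,342)]])
print("corners",C.round(4).tolist()); print("edges",np.linalg.norm(C-np.roll(C,-1,0),axis=1).round(4),"centre",C.mean(0).round(4))
for i,j,o in ((0,1,-np.pi/2),(3,2,-np.pi/2),(3,0,0),(2,1,0)):
    d=C[j]-C[i]; print("yaw",round(np.arctan2(d[1],d[0])-o,3))
a=np.mean([np.arctan2(*(C[1]-C[0])[::-1])+np.pi/2,np.arctan2(*(C[2]-C[3])[::-1])+np.pi/2,np.arctan2(*(C[0]-C[3])[::-1]),np.arctan2(*(C[1]-C[2])[::-1])])
Rm=np.array([[np.cos(a),-np.sin(a)],[np.sin(a),np.cos(a)]]); print("yaw mean",a)
for n,p in (("sqL",(-.022,.037)),("sqR",(-.022,-.037)),("round",(.03,0))): print(n,(C.mean(0)+Rm@p).round(4))
# bottle caps
for n,im,rois in (("top",T,((190,225,225,255),(228,225,256,255))),("scene",S,((255,205,275,222),(270,190,290,205)))):
    for x0,y0,x1,y1 in rois:
        m=cv2.inRange(cv2.cvtColor(im,cv2.COLOR_RGB2HSV),(0,0,165),(180,35,255))[y0:y1,x0:x1]
        c=max(cv2.findContours(m,0,1)[0],key=cv2.contourArea)
        u=cen(c)+(x0,y0); print(n,"cap",u.round(1),cv2.contourArea(c),cast(n,u,.132 if n=="top" else .125)[:2].round(4))
# black caps, scene
for c in blobs(S,(0,0,0),(180,255,90),3):
    u=cen(c)
    if 270<u[0]<330 and 135<u[1]<175: print("scene black",u.round(1),cv2.contourArea(c),cast("scene",u,.038)[:2].round(4))
d=np.load("top0.npz")["d"]
def P(u,v,cam="top"):
    c=optics.camera_model(cam); z=d[int(v),int(u)]; return c["R"].T@(np.linalg.inv(c["K"])@np.array([u,v,1])*z-c["t"])
for n,u in (("fresh",(344,189)),("used",(222,213)),("gcap",(203,239)),("rcap",(241,237)),("amber",(236,125)),("pillarbase",(315,150)),("monitor",(245,75)),("mon2",(110,135)),("mon3",(230,85)),("board",(127,212)),("disc",(338,240)),("trayfloor",(255,215))): print(n,P(*u).round(4))
E
python3 m2.py
```

```text
corners [[0.562, 0.0786], [0.5735, -0.1169], [0.4281, -0.1273], [0.4143, 0.068]]
edges [0.1959 0.1458 0.1957 0.1481] centre [ 0.4945 -0.0244]
yaw 0.059
yaw 0.071
yaw 0.072
yaw 0.071
yaw mean 0.06816075829248441
sqL [0.47  0.011]
sqR [ 0.475  -0.0628]
round [ 0.5244 -0.0224]
top cap [202.7 238.3] 137.5 [0.4692 0.0125]
top cap [241.1 237.5] 138.0 [ 0.4727 -0.0619]
scene cap [265.2 214.2] 64.5 [0.4734 0.0078]
scene cap [279.7 194.2] 156.0 [ 0.4772 -0.0708]
scene black [281.3 159.6] 10.0 [ 0.5893 -0.2853]
scene black [318.4 152.4] 8.5 [ 0.5047 -0.377 ]
scene black [282.6 141.6] 8.5 [ 0.6309 -0.3681]
scene black [297.5 147.4] 8.0 [ 0.5742 -0.366 ]
fresh [ 0.5897 -0.2864  0.0407]
used [ 0.527  -0.019   0.0561]
gcap [0.4679 0.0121 0.1289]
rcap [ 0.4737 -0.0616  0.1309]
amber [ 0.6969 -0.0446  0.1392]
pillarbase [ 0.6847 -0.2265  0.0097]
monitor [ 0.8318 -0.059   0.0773]
mon2 [0.6943 0.2353 0.0428]
mon3 [ 0.817  -0.0258  0.054 ]
board [0.5276 0.1942 0.0116]
disc [ 0.4779 -0.2791  0.0113]
trayfloor [ 0.5286 -0.0908  0.0158]
```

Two views agree to about 5 mm, and the depth heights and given sizes fit. I'll check IK for both grasp half-turns at every waypoint, then start with the green bottle, fingers closing along tray x so they clear the other bottle.

```bash
cat >> h.py <<'E'
from scipy.spatial.transform import Rotation as Ro
TY,BY=.068,.053
def q(phi):  # tool down, closing axis (tool y) at world angle phi
    y=np.array([np.cos(phi),np.sin(phi),0]); z=np.array([0,0,-1.]); return Ro.from_matrix(np.c_[np.cross(y,z),y,z]).as_quat()
def rot(a,p): return np.array([np.cos(a)*p[0]-np.sin(a)*p[1],np.sin(a)*p[0]+np.cos(a)*p[1]])
RED=np.array([.473,-.0625]);GREEN=np.array([.4695,.0118]);USED=np.array([.5252,-.0185]);FRESH=np.array([.5893,-.286])
DISC=np.array([.478,-.2775]);BOARD=np.array([.529,.195]);MARK=np.array([.5245,-.0215])
BG=BOARD+rot(BY,(.05,0));BR=BOARD+rot(BY,(-.05,0))
ZB=.012+.074+.006; UP=.15
def say(s): st=r.read_state(); print(s,"t%.1f"%st["time_s"],"w%.4f"%st["grip_width"],"gf%.0f"%st["grip_force"],np.round(st["eef_pos"],4),np.round(st["contact_force"],1))
def go(p,z,phi,speed=.3): r.move_straight([p[0],p[1],z],q(phi),speed)
def pick(p,z,phi,zup,wopen,force,first=False):
    if first: r.reach([p[0],p[1],zup],q(phi))
    else: go(p,zup,phi)
    command_gripper(wopen)
    r.move_straight([p[0],p[1],z+.03],speed=.25); print("hit",r.move_straight([p[0],p[1],z],speed=.1,max_force=10))
    command_gripper(.01,force); say("grip"); r.move_straight([p[0],p[1],zup],speed=.2)
def place(p,z,phi,zup,wopen):
    go(p,zup,phi); r.move_straight([p[0],p[1],z+.03],speed=.25)
    print("hit",r.move_straight([p[0],p[1],z+.001],speed=.06,max_force=8)); say("down")
    command_gripper(wopen); r.move_straight([p[0],p[1],zup],speed=.25)
E
python3 - <<'E'
from h import *
for ph in (TY,TY+np.pi):
    for n,p,z in (("R",RED,ZB),("G",GREEN,ZB),("G",GREEN,ZB+UP),("BG",BG,ZB),("BG",BG,ZB+UP),("BR",BR,ZB),("U",USED,.05),("F",FRESH,.03),("F",FRESH,.15),("D",DISC,.05),("D",DISC,.15)):
        s=r.solve_ik([*p,z],q(ph)); print(n,None if s is None else np.round(s,2))
E
```

```text
R [-0.29  0.43  1.84 -0.    0.87 -0.36]
G [-0.14  0.42  1.86 -0.    0.86 -0.21]
G [-0.14  0.23  1.65 -0.    1.25 -0.21]
BG [ 0.2   0.63  1.45 -0.    1.05  0.14]
BG [ 0.2   0.5   1.26 -0.    1.39  0.14]
BR [ 0.23  0.49  1.74 -0.    0.92  0.17]
U [-0.18  0.56  1.75 -0.    0.83 -0.25]
F [-0.57  0.78  1.36 -0.    1.   -0.64]
F [-0.57  0.65  1.25 -0.    1.24 -0.64]
D [-0.66  0.6   1.67 -0.    0.87 -0.73]
D [-0.66  0.47  1.57 -0.    1.1  -0.73]
R [-0.29  0.43  1.84 -0.    0.87  2.78]
G [-0.14  0.42  1.86 -0.    0.86  2.94]
G [-0.14  0.23  1.65 -0.    1.25  2.94]
BG [ 0.2   0.63  1.45 -0.    1.05 -3.01]
BG [ 0.2   0.5   1.26 -0.    1.39 -3.01]
BR [ 0.23  0.49  1.74 -0.    0.92 -2.98]
U [-0.18  0.56  1.75 -0.    0.83  2.89]
F [-0.57  0.78  1.36 -0.    1.    2.5 ]
F [-0.57  0.65  1.25 -0.    1.24  2.5 ]
D [-0.66  0.6   1.67 -0.    0.87  2.41]
D [-0.66  0.47  1.57 -0.    1.1   2.41]
```

```bash
sed -i 's/print("hit",r.move_straight(\[p\[0\],p\[1\],z\],speed=.1,max_force=10))/assert not r.move_straight([p[0],p[1],z],speed=.1,max_force=10),"hit"/' h.py
python3 - <<'E'
from h import *
pick(GREEN,ZB,TY,ZB+UP,.076,30,first=True); say("up")
place(BG,ZB,TY,ZB+UP,.076); say("placed")
E
```

```text
grip t3.9 w0.0479 gf29 [0.4707 0.0117 0.0932] [-0.2  0.2  6.1]
up t4.8 w0.0478 gf28 [0.4687 0.0119 0.2408] [ 0.8  0.3 -1.9]
hit True
down t6.8 w0.0474 gf30 [0.5785 0.1976 0.0934] [-0.5 -0.9  5. ]
placed t7.9 w0.0759 gf0 [0.5782 0.1975 0.2406] [-0.1 -0.1 -0.4]
```

Run:
```python
from h import *
S,_=optics.get_image("scene")
cv2.imwrite("pics/s1.png",cv2.resize(S[180:340,140:340],(800,600))[:,:,::-1])
```

```text
(no output)
```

View pics/s1.png

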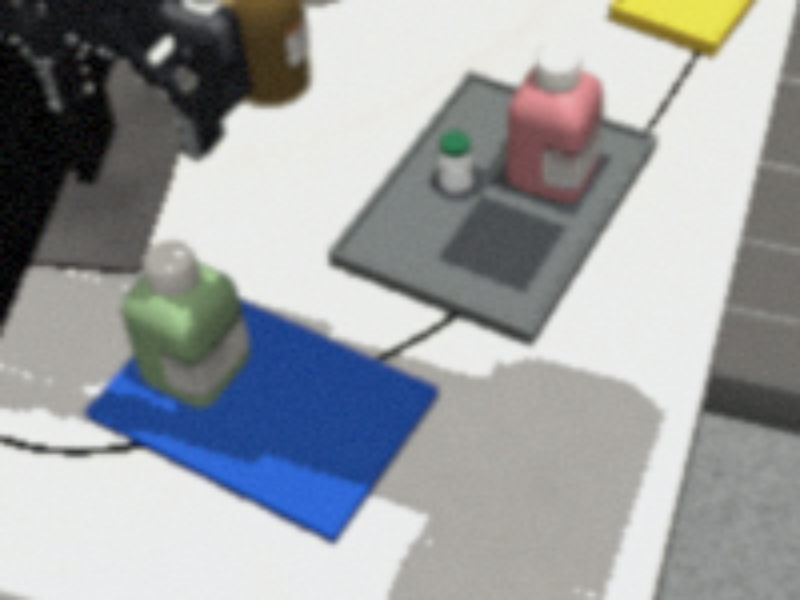

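The green bottle stands upright on the far end of the board at (185,330), and the red one and the used vial are untouched. The grip height worked, so red goes the same way.

Run:
```python
from h import *
pick(RED,ZB,TY,ZB+UP,.076,30); say("up")
place(BR,ZB,TY,ZB+UP,.076); say("placed")
go((.45,-.02),ZB+UP,TY)
S,_=optics.get_image("scene");np.save("s2.npy",S)
cv2.imwrite("pics/s2.png",cv2.resize(S[160:320,140:340],(800,600))[:,:,::-1])
```

```text
grip t10.7 w0.0485 gf28 [ 0.474  -0.0627  0.0932] [1.1 1.  6.9]
up t11.6 w0.0481 gf27 [ 0.4722 -0.0623  0.2408] [-1.2  0.2 -1.9]
hit True
down t13.7 w0.0481 gf30 [0.4788 0.1923 0.0931] [-0.4 -0.1  5.2]
placed t14.9 w0.0759 gf0 [0.4784 0.1922 0.2407] [ 0.6 -0.  -1.1]
```

View pics/s2.png

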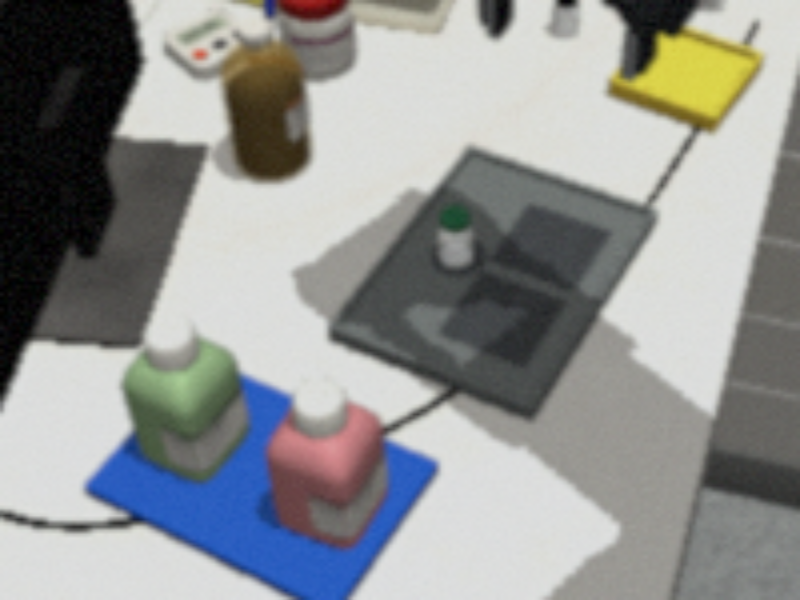

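Both bottles stand upright on the board, green at (185,405) and red at (325,465). The used vial stands free at (455,238). Next it goes to the discard tray, and I look again before the fresh vial.

Run:
```python
from h import *
pick(USED,.052,TY,.17,.05,25); say("up")
place(DISC,.052,TY,.17,.046); say("placed")
go((.50,-.10),.24,TY)
S,_=optics.get_image("scene");
cv2.imwrite("pics/s3.png",cv2.resize(S[120:280,180:380],(800,600))[:,:,::-1])
```

```text
grip t18.0 w0.0188 gf24 [ 0.5258 -0.0186  0.0529] [-0.8  0.3  6.4]
up t18.7 w0.0186 gf24 [ 0.5244 -0.0184  0.1689] [ 0.  -0.1 -0.8]
hit True
down t20.8 w0.0186 gf25 [ 0.4778 -0.2774  0.0529] [0.2 1.  4.6]
placed t21.8 w0.0460 gf0 [ 0.4777 -0.2773  0.1698] [-0.3 -0.7  0.3]
```

View pics/s3.png

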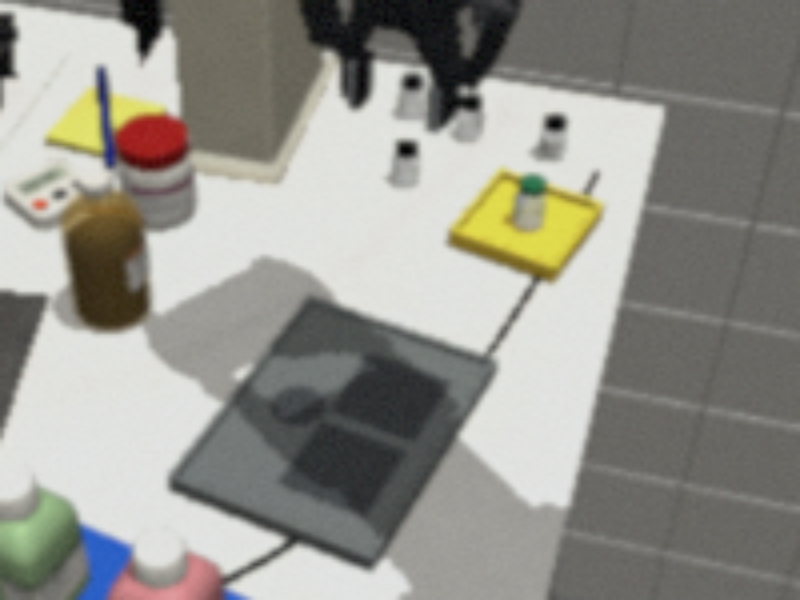

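The used vial stands upright in the discard tray at (530,203). The fresh vial is at (405,165), and the empty round mark is visible at (298,405). I'll measure the mark once and place the fresh vial.

Run:
```python
from h import *
m=cast("scene",(180+298.5/4-.5,120+405.5/3.75-.5),.012)[:2]; print("mark",m.round(4),MARK)
T=(MARK+m)/2 if np.linalg.norm(m-MARK)<.008 else MARK
pick(FRESH,.033,TY,.17,.05,25); say("up")
place(T,.045,TY,.17,.046); say("placed")
go((.50,-.20),.24,TY)
for n in("scene","top"):
    S,_=optics.get_image(n)
    if n=="scene": cv2.imwrite("pics/s4.png",cv2.resize(S[120:280,180:380],(800,600))[:,:,::-1])
    g=S[180:270,170:290] if n=="top" else None
cv2.imwrite("pics/t4.png",cv2.resize(g,(800,600))[:,:,::-1])
```

```text
mark [ 0.5261 -0.022 ] [ 0.5245 -0.0215]
grip t25.1 w0.0176 gf24 [ 0.5898 -0.2863  0.0339] [0.4 0.  4.5]
up t25.9 w0.0172 gf24 [ 0.5886 -0.2855  0.1685] [ 0.1  0.6 -0.8]
hit True
down t28.1 w0.0172 gf25 [ 0.5254 -0.0217  0.0457] [0.3 0.5 2.9]
placed t29.1 w0.0459 gf0 [ 0.5246 -0.0216  0.169 ] [-0.1  0.8  0.3]
```

View pics/s4.png

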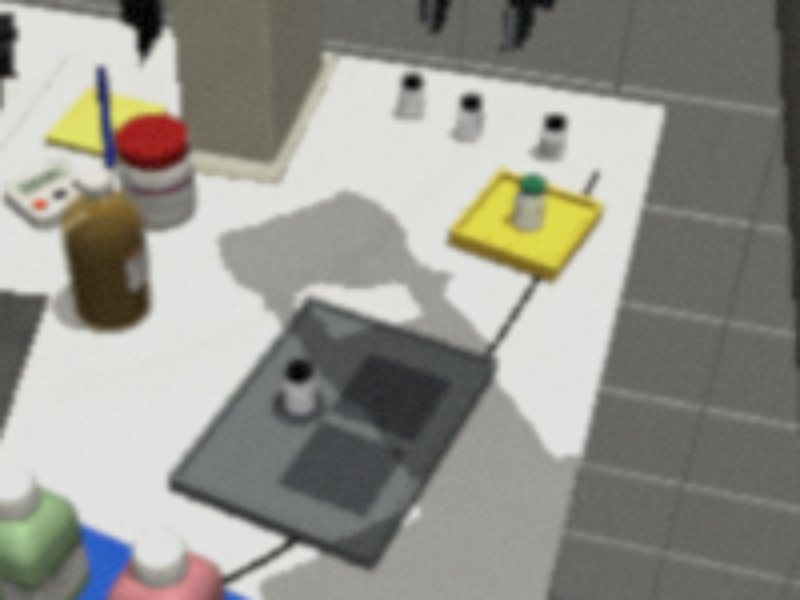

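View pics/t4.png

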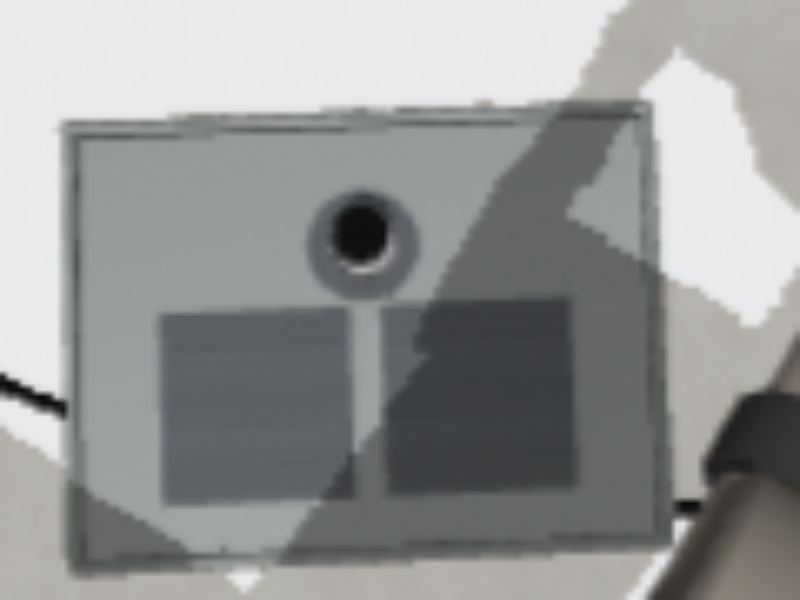

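The fresh vial stands centred on the round mark, cap at (362,235) in the top crop against the ring centre (362,243). Both squares are clear. Now I return the bottles.

Run:
```python
from h import *
pick(RED*0+BR,ZB,TY,ZB+UP,.076,30); place(RED,ZB,TY,ZB+UP,.07); say("red back")
pick(BG,ZB,TY,ZB+UP,.076,30); place(GREEN,ZB,TY,ZB+UP,.07); say("green back")
go((.45,.19),.28,TY)
T,_=optics.get_image("top"); S,_=optics.get_image("scene")
for x0,y0,x1,y1 in ((190,225,225,255),(228,225,256,255)):
    m=cv2.inRange(cv2.cvtColor(T,cv2.COLOR_RGB2HSV),(0,0,150),(180,35,255))[y0:y1,x0:x1]
    c=max(cv2.findContours(m,0,1)[0],key=cv2.contourArea); u=cen(c)+(x0,y0); print("cap",u.round(1),cv2.contourArea(c),cast("top",u,.132)[:2].round(4))
cv2.imwrite("pics/t5.png",cv2.resize(T[180:270,170:290],(800,600))[:,:,::-1])
cv2.imwrite("pics/s5.png",cv2.resize(S[120:280,180:380],(800,600))[:,:,::-1])
```

```text
grip t33.3 w0.0483 gf28 [0.4793 0.1925 0.0932] [-2.5 -0.   6.4]
hit True
down t36.3 w0.0477 gf31 [ 0.4726 -0.0625  0.0932] [-0.9  0.5  5.8]
red back t37.4 w0.0697 gf0 [ 0.4723 -0.0623  0.2408] [-0.3 -0.6 -0.5]
grip t40.2 w0.0477 gf29 [0.5794 0.1978 0.0932] [-1.5 -0.5  4.8]
hit True
down t43.1 w0.0479 gf31 [0.4691 0.0119 0.0933] [-0.8  0.9  6.8]
green back t44.2 w0.0698 gf0 [0.4688 0.0119 0.2409] [-0.5  0.9 -0.4]
cap [202.7 239.9] 148.5 [0.466  0.0123]
cap [241.1 238.8] 149.0 [ 0.4701 -0.062 ]
```

View pics/t5.png

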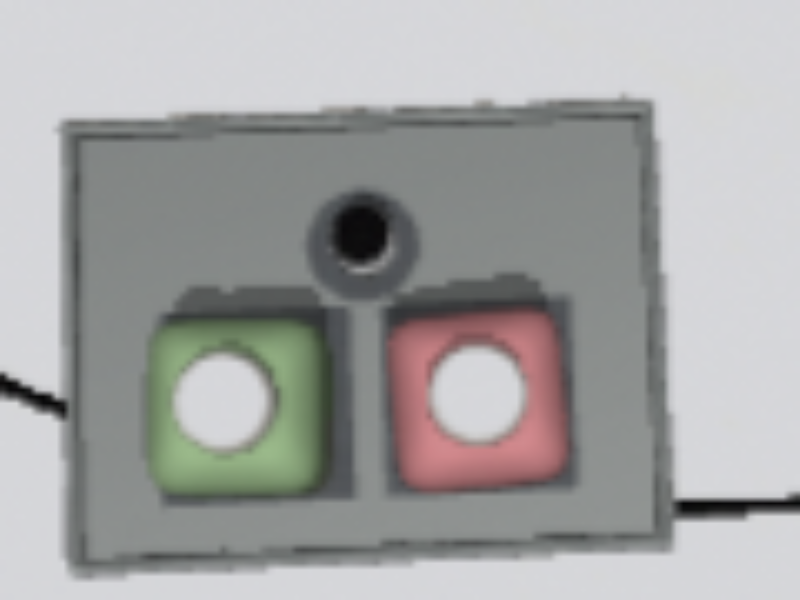

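View pics/s5.png

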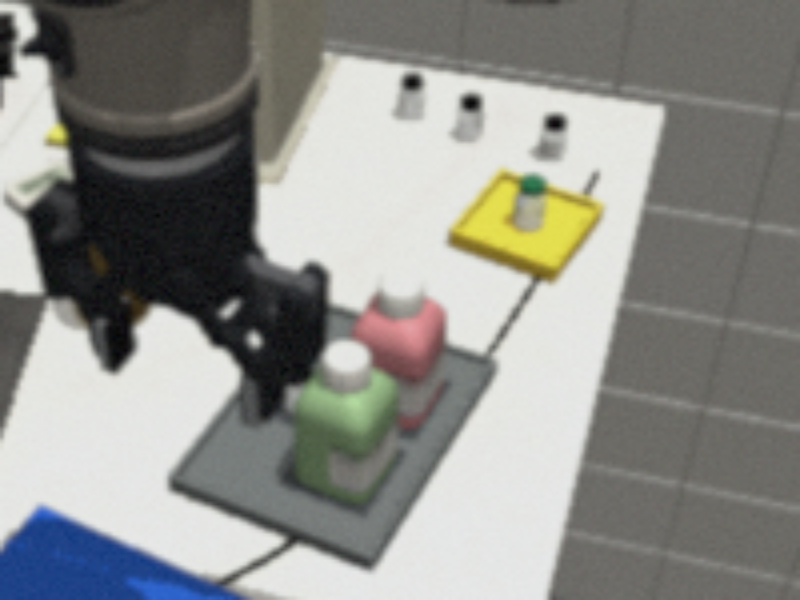

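Both bottles stand upright on their squares, caps at (223,400) and (478,393), about 3 mm from where they started. The fresh vial is on the mark, the used vial stands in the yellow tray, and the arm is clear. Handing in.

```bash
python3 -c "
from h import *
r.hold(.5); print(r.finish_job())"
```

```text
the job is handed in; nothing more can be done
None
```

I did the whole job in order and handed it in at about 46 s of the 99 s allowed; the last pictures showed both bottles about 3 mm from their start positions and both vials upright in place, but no verdict came back.

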